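# Find the sticking pipette and hang it up for service

## Robot

A 6-joint arm with a two-finger parallel gripper is mounted at the origin on the work surface. World frame = base frame: x ahead of the robot, y to its left, z up, the work surface at z = 0. Lengths are in mm, angles in rad, forces in N, time in s.
With the tool pointing down it reaches from about 275 to 750 mm from the base axis. Payload 10.2 kg.
Tool frame: the origin (TCP) lies at the very end of the fingers, on their centre line; the grasp point (between the pads) lies behind it (ctrl.grasp_offset is the z of the grasp point in the tool frame, in mm); z points along the fingers, y is the direction in which the jaws open and shut (so a half turn about z gives the same grasp; the last joint's range is limited). The gripper opens to 85 mm and grips with 20 to 120 N. Pads are 22 mm wide; open, the fingers measure 114 mm over their backs; the gripper's body (76 mm by 85 mm) begins 54 mm behind the grasp point. The pads swing forward as they close: fully open they stand 13 mm farther back than shut.
Start: joints at [0.996, 0.313, 1.498, -0, 1.331, -0.223], TCP at [180.922, 492.847, 231.294] pointing down, gripper open.
Joint ranges: [-2.94, 2.94], [-0.97, 2.17], [0.19, 2.56], [-1.23, 4.37], [0.02, 3.11], [-2.88, 2.88]. Speed limits (rad/s): [2.39, 2.39, 3.01, 3.14, 3.14, 3.14].

## Interface

Orientations are given as a unit quaternion [x, y, z, w].
In Python, from workcell import ctrl gives the robot as it stands. The module is installed in compiled form; this text tells all that it offers.
- The arm moves only by the shell command python3 -m crank 'ROWS' [FORCE]. ROWS is JSON, a list of rows, each an object with "xyz": the shift along the tool's x, y, z in mm, a list of three; "rot": the turn, a rotation vector about the tool's x, y, z in rad, a list of three; "fingers": the finger opening in mm, from 0 to 85.4. In form: [{"xyz": [dx, dy, dz], "rot": [rx, ry, rz], "fingers": fingers}, ...]. A call has 1 to 12 rows; each row shifts and turns the commanded pose from where the row before left it, along the tool's axes as they then stand; what a row does not reach is not made up. A row lasts 1/12 s, in which the tool goes at most 41.7 mm and 7.16 degrees, less where a joint would pass 70% of its speed; a pose out of reach is approached as far as the arm can. A call is refused whole if a number of a shift passes 41.7 or a number of a turn 0.125, either way. A call with a gripper value outside its range is refused whole. The fingers move at their own pace and stop on an object; FORCE is the grip in N (left out, the last holds). Time passes only in rows, so rows that do not move let the fingers close. It gives the time, the measured TCP pose, the force and the opening at its end, in the units of the state.
- ctrl.get_state(): the state, without advancing time (a new reading comes with each control period).
- ctrl.camera(name): name is "scene" or "top" or "wrist"; returns a dict with "frame" (420x560x3 uint8, blue, green, red), "range_z" (420x560 float32, mm along the optical axis (not along the pixel's ray), 0 where there is no reading), "vfov" (degrees; the focal length in pixels is half the picture's height over the tangent of half this angle, whatever the lens; pixels are square), "cx", "cy" (the principal point, pixels), "cam_to_world" (4x4, takes a point from camera to world coordinates); the wrist camera has in their place "hand_eye" (4x4, takes a point from camera to tool coordinates, whose origin is the TCP and whose axes are the flange's). Camera axes: x right, y up, looking along -z (the intrinsics and any distortion apply to the point x, -y, -z); pixel columns grow to the right and rows downward; lengths in mm; the calibration is good to about 2 mm. A picture is of the moment at which its call begins: read the wrist's pose just before it.
- ctrl.sign_off(): hands the job in, once; it reports no verdict.
The state is a dict: "t": time; "joint_positions": joint angles; "qd": joint speeds; "joint_efforts": joint torques, N m; "eef_pos": TCP position; "ee_rot": TCP orientation; "ft_force": force on the tool from outside, world axes, zero at the start; "torque": the same for the moment, N m; "finger_gap": finger opening in mm.
Only numpy, scipy, OpenCV 4.12 (cv2) and the standard library are available. Lean on these libraries where they do the work, as an engineer would, in place of code of your own. Each camera call takes 0.05 s, during which the arm holds its last target.

## Task

One of the three pipettes in the white bench stand has a plunger that sticks: pushed right down, past the first stop to the hard second stop, and let go, it does not come all the way back up. Test the plungers, pressing them home without forcing them, and hang the faulty pipette upright in the free place of the red service stand; leave the good ones hanging where they are, and do not disturb anything else on the bench.

Things in the scene. Friction and masses are not known exactly. Their poses are not given: they have to be found in the camera images.
- pipette_1_grip (a point): one of three pipettes that look the same (ivory, blue band, about 95 g), hanging upright in the bench stand, in any order. This point: on its axis, 50 mm above the underside of the shoulder it hangs by, 18 mm below the handle's top; z up, x from the volume window to the finger rest. Handle 31 mm along x, 28 mm along y, from 43 mm below this point to 18 mm above it
- plunger_1: round blue push button of the plunger on top of pipette 1, 21 mm across; origin at the centre of its top face, 46 mm above that pipette's grip point when up. It goes straight down: 11 mm on a light spring (3 to 7 N) to the first stop, then 10 to 14 N moves it the last 6 mm to the hard second stop, 29 mm above the grip point. More than 45 N harms it
- pipette_2_grip (a point): same point of another pipette, all three alike. Finger rest: sticks out 40 mm from the axis on +x near the handle's top, so grip across y. Round shoulder under the handle: 44 mm across, 7 mm thick. Barrel below it: 20 mm across, thinner lower down, ending 162 mm below this point
- plunger_2: the same button on pipette 2. A good plunger let go of comes back fully, to 46 mm above the grip point; the faulty one, once pushed to the second stop and let go of, stays about 6 mm low (40 mm); pushed no farther than the first stop it behaves like a good one
- pipette_3_grip (a point): same point of another pipette, all three alike
- plunger_3: the same button on pipette 3
- bench_stand: fixed white stand, three forks 90 mm apart along its y, open to its -x (the robot's side); origin under the base, below the middle place. Prong tops 140 mm up, 28 mm apart, ending 28 mm in front of the pipette's axis, with lips 4 mm high before and behind the shoulder: lift over 5 mm and draw out along -x, or lift straight up. Base 130 x 300 x 12 mm; the cross bar behind is no higher than the prongs
- service_stand: fixed stand of the same make and heights, with red arms and two places, at y = +50 and -50 mm of its own frame; forks open to its -x. The one at +50 mm holds a green pipette with a yellow button (part of the stand, same size); the one at -50 mm is free. Base 130 x 200 x 12 mm. Either stand may be on the left
- free_place (a point): the free place of the service stand: the point where a pipette's grip point lies when it hangs there, 50 mm above the prong tops, 190 mm above the bench; axes as the stand. Play: about 3 mm along x between the lips, 4 mm to either side between the prongs
- tube_rack: yellow rack of clear tubes with blue caps, 100 x 190 x 100 mm high, a bystander standing loose on the bench; origin at the centre of its underside.
- beaker: empty glass beaker, 70 mm across, 95 mm high, a bystander standing loose on the bench; origin at the centre of its underside.
- tip_box: blue box with a clear lid, 82 x 120 x 71 mm high, a bystander standing loose on the bench; origin at the centre of its underside.
- petri_dishes: stack of two clear dishes, 90 mm across, 30 mm high, a bystander standing loose on the bench; origin at the centre of its underside.
- reagent_bottle: glass bottle with a blue cap, 64 mm across, 125 mm high, a bystander standing loose on the bench; origin at the centre of its underside.
- storage_box: clear box with a white lid, 137 x 187 x 72 mm high, a bystander standing loose on the bench; origin at the centre of its underside.
- wash_bottle: white squeeze bottle with a red cap and spout, 72 mm across, 190 mm high, a bystander standing loose on the bench; origin at the centre of its underside.
Mind the look-alikes: they are no part of the job. Leave any purple look-alike of the part that bears pipette_3_grip alone.

How it is judged (in metres and radians):
On the way, in this order (a step that is already met when the one before it is completed fails the run):
1. a plunger has been pushed right through its stroke to the second stop ((distance between pipette_1_grip and plunger_1 below 0.03 m or distance between pipette_2_grip and plunger_2 below 0.03 m or distance between pipette_3_grip and plunger_3 below 0.03 m)), for 0.05 s.
2. the sticking plunger, pushed home and let go of, stays part-way down (((distance between pipette_1_grip and plunger_1 between 0.0375 and 0.0425 m and linear speed of plunger_1 below 0.02 m/s and contact force between plunger_1 and the arm below 0.3 N) or (distance between pipette_2_grip and plunger_2 between 0.0375 and 0.0425 m and linear speed of plunger_2 below 0.02 m/s and contact force between plunger_2 and the arm below 0.3 N) or (distance between pipette_3_grip and plunger_3 between 0.0375 and 0.0425 m and linear speed of plunger_3 below 0.02 m/s and contact force between plunger_3 and the arm below 0.3 N))), for 0.2 s.
At the end, for the whole second after the job is handed in: The pipette whose plunger stays 3.5 to 8.5 mm low hangs at rest in the free service place (within 10 mm sideways, 3 mm in height, 0.06 rad upright). The other two hang at rest, upright, within 15 mm of where they were, plungers up within 1.5 mm (((distance between pipette_1_grip and plunger_1 between 0.0375 and 0.0425 m and (horizontal distance between pipette_1_grip and free_place below 0.01 m and z of pipette_1_grip in the frame of free_place between -0.003 and 0.003 m and angle between pipette_1_grip's own z axis and vertical below 0.06 rad and linear speed of plunger_1 below 0.02 m/s)) or (distance between pipette_2_grip and plunger_2 between 0.0375 and 0.0425 m and (horizontal distance between pipette_2_grip and free_place below 0.01 m and z of pipette_2_grip in the frame of free_place between -0.003 and 0.003 m and angle between pipette_2_grip's own z axis and vertical below 0.06 rad and linear speed of plunger_2 below 0.02 m/s)) or (distance between pipette_3_grip and plunger_3 between 0.0375 and 0.0425 m and (horizontal distance between pipette_3_grip and free_place below 0.01 m and z of pipette_3_grip in the frame of free_place between -0.003 and 0.003 m and angle between pipette_3_grip's own z axis and vertical below 0.06 rad and linear speed of plunger_3 below 0.02 m/s))) and ((distance between pipette_1_grip and plunger_1 between 0.0375 and 0.0425 m and (horizontal distance between pipette_1_grip and free_place below 0.01 m and z of pipette_1_grip in the frame of free_place between -0.003 and 0.003 m and angle between pipette_1_grip's own z axis and vertical below 0.06 rad and linear speed of plunger_1 below 0.02 m/s)) or (distance between pipette_1_grip and plunger_1 above 0.0445 m and distance of pipette_1_grip from where it was at the start of the episode below 0.015 m and angle between pipette_1_grip's own z axis and vertical below 0.06 rad and linear speed of plunger_1 below 0.02 m/s)) and ((distance between pipette_2_grip and plunger_2 between 0.0375 and 0.0425 m and (horizontal distance between pipette_2_grip and free_place below 0.01 m and z of pipette_2_grip in the frame of free_place between -0.003 and 0.003 m and angle between pipette_2_grip's own z axis and vertical below 0.06 rad and linear speed of plunger_2 below 0.02 m/s)) or (distance between pipette_2_grip and plunger_2 above 0.0445 m and distance of pipette_2_grip from where it was at the start of the episode below 0.015 m and angle between pipette_2_grip's own z axis and vertical below 0.06 rad and linear speed of plunger_2 below 0.02 m/s)) and ((distance between pipette_3_grip and plunger_3 between 0.0375 and 0.0425 m and (horizontal distance between pipette_3_grip and free_place below 0.01 m and z of pipette_3_grip in the frame of free_place between -0.003 and 0.003 m and angle between pipette_3_grip's own z axis and vertical below 0.06 rad and linear speed of plunger_3 below 0.02 m/s)) or (distance between pipette_3_grip and plunger_3 above 0.0445 m and distance of pipette_3_grip from where it was at the start of the episode below 0.015 m and angle between pipette_3_grip's own z axis and vertical below 0.06 rad and linear speed of plunger_3 below 0.02 m/s))); the robot touches nothing.
It fails at once if a plunger is forced: pressed with more than 45 N (contact force between any of plunger_1, plunger_2, plunger_3 and the arm above 45 N).
It fails at once if a pipette is dropped or falls over: its grip point below 120 mm or tipped over 0.8 rad (height (world z) of any of pipette_1_grip, pipette_2_grip, pipette_3_grip below 0.12 m or angle between any of pipette_1_grip, pipette_2_grip, pipette_3_grip's own z axis and vertical above 0.8 rad).
It fails at once if a bystander on the bench is shifted by more than 30 mm (distance of any of tube_rack, beaker, tip_box, petri_dishes, reagent_bottle, storage_box, wash_bottle from where it was at the start of the episode above 0.03 m).
It also fails if it takes over 72 s, if anything falls off the work surface, if the arm or the gripper's body presses on something with over 40 N, if the wrist force passes 120 N, or if a joint passes its speed limit or range.

## Working session

There is one attempt and no reset: what is moved stays moved. The work goes in short steps, Python scripts to look and compute and a shell command to move; the robot and the scene stay as the last step left them, time stands still between calls to the robot, and variables do not carry over. Pictures are saved under pics/ and viewed, and the job is handed in when it is done.

```bash
mkdir -p pics; ls; cat > h.py <<'E'
import numpy as np,cv2
from workcell import ctrl
def snap(n,fn=None):
    s=ctrl.get_state(); c=ctrl.camera(n)
    if fn: cv2.imwrite('pics/'+fn,c['frame'])
    return s,c
E
python3 - <<'E'
from h import *
s=ctrl.get_state(); print(s, ctrl.grasp_offset)
for n in ['scene','top','wrist']:
    s,c=snap(n,n+'0.png')
    print(n,{k:v for k,v in c.items() if k not in('frame','range_z')})
    np.savez(n+'0.npz',**c)
E
```

```text
pics
{'t': 0.0, 'joint_positions': array([ 9.95598911e-01,  3.13465629e-01,  1.49846024e+00, -4.69788385e-06,
        1.33098101e+00, -2.23393315e-01]), 'qd': array([ 0.00027257, -0.00153492, -0.00060458,  0.00046035, -0.00160219,
       -0.00081292]), 'joint_efforts': array([ 5.14034618e-04, -4.12270188e+01, -2.59743941e+01, -1.21798180e-04,
        4.16043316e-03,  7.18179376e-05]), 'eef_pos': array([180.77453095, 492.61727379, 230.71835864]), 'ee_rot': array([ 1.74995751e-01,  9.84568969e-01, -6.06307747e-04, -2.53363222e-04]), 'ft_force': array([-0.54689943, -0.0636511 ,  0.07204277]), 'torque': array([-0.0238805 ,  0.00405843, -0.00505387]), 'finger_gap': 85.55070624929573} -18.700000000000003
scene {'vfov': 52.39403030803118, 'cx': 277.99242093227394, 'cy': 208.0715297951482, 'cam_to_world': array([[ 8.69705546e-01, -2.63150570e-01,  4.17569204e-01,
         1.13395639e+03],
       [ 4.93550535e-01,  4.71360825e-01, -7.30908231e-01,
        -9.66962175e+02],
       [-4.48684697e-03,  8.41766447e-01,  5.39823228e-01,
         8.71026917e+02],
       [ 0.00000000e+00,  0.00000000
[... 232 characters left out ...]
2],
       [-9.99977162e-01,  6.41219943e-03,  2.13533875e-03,
        -2.51840948e+01],
       [ 3.45552572e-03,  2.13559017e-01,  9.76924053e-01,
         1.69835810e+03],
       [ 0.00000000e+00,  0.00000000e+00,  0.00000000e+00,
         1.00000000e+00]])}
wrist {'vfov': 60.73495713643499, 'cx': 278.86416424822124, 'cy': 203.80382410184652, 'hand_eye': array([[ 4.31478408e-04,  9.50687275e-01,  3.10150800e-01,
         7.90819258e+01],
       [ 9.99999378e-01, -7.29255969e-04,  8.44157842e-04,
         1.05458202e+00],
       [ 1.02870944e-03,  3.10150242e-01, -9.50686998e-01,
        -1.42337620e+02],
       [ 0.00000000e+00,  0.00000000e+00,  0.00000000e+00,
         1.00000000e+00]])}
```

View pics/scene0.png

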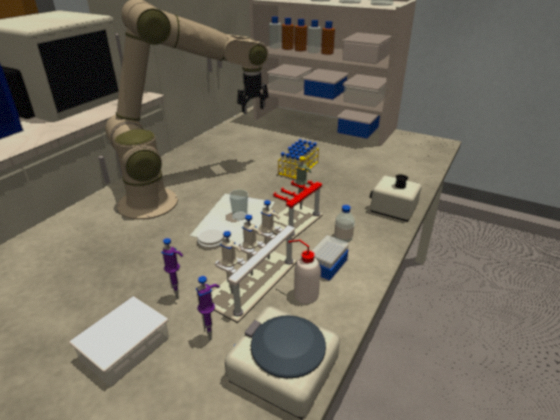

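View pics/top0.png

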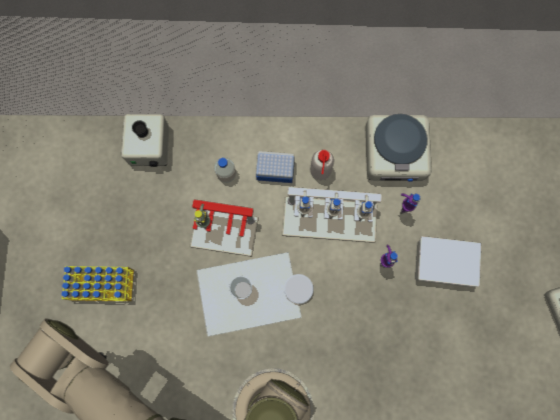

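View pics/wrist0.png

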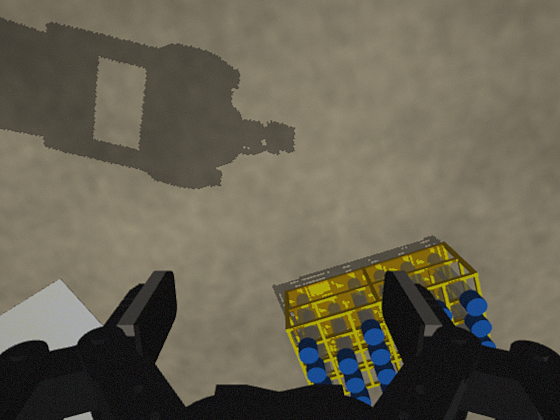

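The scene picture shows three ivory pipettes with blue buttons at (228,237), (249,221), (267,206). Purple look-alikes are at (172,262) and (206,300), and the red stand is at (300,195). In the top view the ivory pipettes are at (305,203), (336,206) and (368,208), and the purple ones are at (410,203) and (391,258). The green pipette is at (201,217), and the free red fork is near (240,220).

```bash
cat >> h.py <<'E'
def ray(c,u,v,T):
    H=c['frame'].shape[0]; f=H/2/np.tan(np.radians(float(c['vfov']))/2)
    d=np.array([(u-c['cx'])/f,-(v-c['cy'])/f,-1.0])
    return T[:3,3],T[:3,:3]@d
def atz(c,u,v,T,z):
    o,d=ray(c,u,v,T); return o+d*(z-o[2])/d[2]
def depthpt(c,u,v,T):
    o,d=ray(c,u,v,T); return o+d*c['range_z'][int(round(v)),int(round(u))]
def blobs(c,lo,hi,amin=8):
    hsv=cv2.cvtColor(c['frame'],cv2.COLOR_BGR2HSV); m=cv2.inRange(hsv,np.array(lo),np.array(hi))
    n,l,st,ce=cv2.connectedComponentsWithStats(m)
    return [(ce[i],st[i],l==i) for i in range(1,n) if st[i,4]>=amin]
def wT(s,c):
    from scipy.spatial.transform import Rotation as R
    T=np.eye(4);T[:3,:3]=R.from_quat(s['ee_rot']).as_matrix();T[:3,3]=s['eef_pos'];return T@c['hand_eye']
E
python3 - <<'E'
from h import *
np.set_printoptions(precision=1,suppress=True)
for n in ['top','scene']:
    c=dict(np.load(n+'0.npz')); T=c['cam_to_world']
    print(n)
    for name,lo,hi in [('blue',(100,130,60),(125,255,255)),('yellow',(24,150,100),(34,255,255))]:
        for ce,st,m in blobs(c,lo,hi,6):
            if (n=='top' and 170<ce[0]<430 and 185<ce[1]<270) or (n=='scene' and 160<ce[0]<280 and 180<ce[1]<300):
                print(name,ce,st,'z236:',atz(c,*ce,T,236),'depth',depthpt(c,*ce,T))
c=dict(np.load('top0.npz'))
cr=c['frame'][180:270,180:420]; cv2.imwrite('pics/crop1.png',cv2.resize(cr,None,fx=3.3,fy=3.3,interpolation=cv2.INTER_CUBIC))
E
```

```text
top
blue [415.7 196.9] [413 194   7   7  35] z236: [ 603. -403.  236.] depth [ 610.7 -410.6  206.7]
blue [305.3 199.4] [303 197   6   6  31] z236: [593.7 -90.5 236. ] depth [594.  -90.5 234.8]
blue [336.4 201.5] [334 199   6   6  32] z236: [ 588.  -178.3  236. ] depth [ 588.8 -178.6  233. ]
blue [368.3 204.4] [366 202   6   6  29] z236: [ 580.1 -268.1  236. ] depth [ 581.1 -268.8  232.2]
blue [393.2 255.5] [390 252   7   8  37] z236: [ 435.3 -332.8  236. ] depth [ 440.3 -339.8  202.8]
yellow [198.1 213.5] [195 211   7   6  35] z236: [550.6 210.4 236. ] depth [550.1 210.1 238. ]
scene
blue [267.  202.3] [265 201   5   4  18] z236: [600.9 -96.2 236. ] depth [600.1 -94.8 235. ]
blue [248. 217.] [246 215   5   5  21] z236: [ 594.6 -184.6  236. ] depth [1134. -967.  871.]
blue [226.6 233.8] [224 232   6   5  25] z236: [ 588.8 -274.7  236. ] depth [ 588.2 -274.   235.3]
blue [166.6 240.9] [164 239   6   5  27] z236: [ 477.  -371.5  236. ] depth [ 446.  -343.4  206. ]
blue [168.2 253.6] [163 252  11   4  17] z236: [ 514.5 -407.6  236. ] depth [ 453.  -352.   172.9]
blue [202.  279.1] [199 276   7   7  38] z236: [ 639.7 -438.9  236. ] depth [ 617.1 -414.9  207.1]
blue [203.6 293.4] [199 291  11   5  21] z236: [ 670.3 -472.6  236. ] depth [ 624.3 -423.6  173.1]
```

View pics/crop1.png

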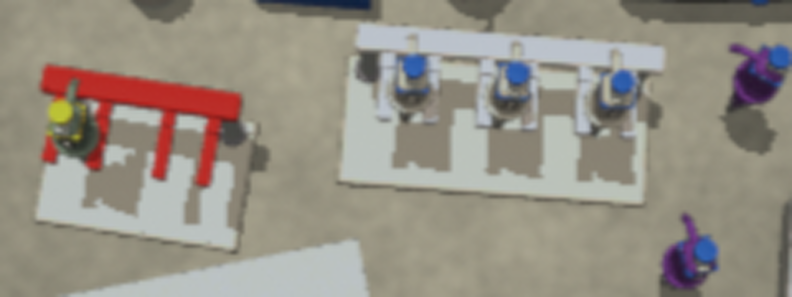

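```bash
python3 -m crank '[{"xyz":[0,0,-30],"rot":[0,0,-0.09],"fingers":0},{"xyz":[0,0,-40],"rot":[0,0,-0.09],"fingers":0},{"xyz":[0,0,-40],"rot":[0,0,-0.09],"fingers":0},{"xyz":[0,0,0],"rot":[0,0,0],"fingers":0}]' 40
cat >> h.py <<'E'
def delta(p,ang=None):
    """tool-frame shift to world p; ang: wanted angle of tool y: atan2(yx,yy); prints rot about tool z"""
    from scipy.spatial.transform import Rotation as R
    s=ctrl.get_state();r=R.from_quat(s['ee_rot']).as_matrix()
    print('pos',s['eef_pos'],'yang',np.arctan2(r[0,1],r[1,1]),'zax',r[:,2],'F',s['ft_force'],'gap',s['finger_gap'],'t',s['t'])
    if p is not None: print('tool shift',r.T@(np.array(p)-s['eef_pos']))
    if ang is not None: print('rotz',ang-np.arctan2(r[0,1],r[1,1]))
E
python3 -c "
from h import *
np.set_printoptions(precision=3,suppress=True)
delta([470,110,330],0.08)"
```

```text
t: 0.48
eef_pos: [181.6, 494.1, 348.8]
ee_rot: [0.038, 0.999, 0.005, 0.003]
ft_force: [-0.0, -0.1, 0.8]
finger_gap: 38.4
pos [181.614 494.059 348.766] yang 0.07695153531736035 zax [ 0.007  0.01  -1.   ] F [-0.039 -0.099  0.796] gap 38.441632807913166 t 0.4833
tool shift [-316.966 -360.931   16.764]
rotz 0.003048464682639654
```

```bash
python3 -m crank '[{"xyz":[-14,-16,0],"rot":[0,0,0],"fingers":0},{"xyz":[-26,-30,0],"rot":[0,0,0],"fingers":0},{"xyz":[-26,-30,0],"rot":[0,0,0],"fingers":0},{"xyz":[-26,-30,2],"rot":[0,0,0],"fingers":0},{"xyz":[-26,-30,2],"rot":[0,0,0],"fingers":0},{"xyz":[-26,-30,2],"rot":[0,0,0],"fingers":0},{"xyz":[-26,-30,2],"rot":[0,0,0],"fingers":0},{"xyz":[-26,-30,2],"rot":[0,0,0],"fingers":0},{"xyz":[-26,-30,2],"rot":[0,0,0],"fingers":0},{"xyz":[-26,-30,2],"rot":[0,0,0],"fingers":0},{"xyz":[-26,-30,2],"rot":[0,0,0],"fingers":0},{"xyz":[-26,-30,2],"rot":[0,0,0],"fingers":0}]'
python3 -m crank '[{"xyz":[-14,-16,0],"rot":[0,0,0],"fingers":0},{"xyz":[0,0,0],"rot":[0,0,0],"fingers":0},{"xyz":[0,0,0],"rot":[0,0,0],"fingers":0}]'
python3 -c "
from h import *
np.set_printoptions(precision=3,suppress=True)
delta([470,110,330],0.08)
s,c=snap('wrist','w1.png'); np.savez('w1.npz',**c,T=wT(s,c))"
```

```text
t: 1.48
eef_pos: [452.4, 121.6, 323.1]
ee_rot: [0.041, 0.999, 0.0, -0.0]
ft_force: [-0.1, 0.5, 0.6]
finger_gap: -0.0
t: 1.73
eef_pos: [464.5, 105.7, 322.8]
ee_rot: [0.042, 0.999, 0.0, -0.001]
ft_force: [0.2, -0.2, 0.2]
finger_gap: -0.2
pos [464.523 105.692 322.777] yang 0.08384893420572954 zax [-0.001  0.    -1.   ] F [ 0.181 -0.158  0.175] gap -0.2163084770652033 t 1.7333
tool shift [-5.088  4.752 -7.229]
rotz -0.003848934205729543
```

View pics/w1.png

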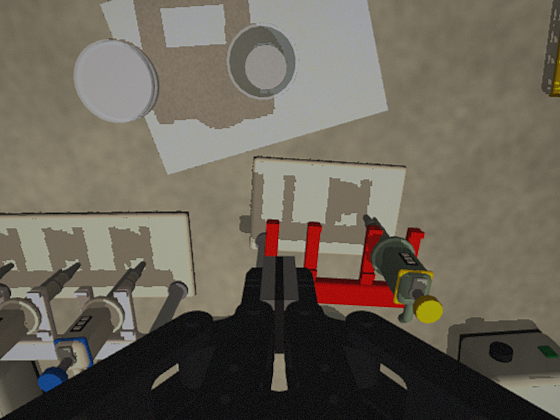

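The wrist view shows the free red prongs with front ends at (273,222) and (313,225), and the red bar at y≈290. The green pipette's yellow button is at (427,309). The nearest bench pipette's button is at (52,378).

```bash
python3 - <<'E'
from h import *
np.set_printoptions(precision=1,suppress=True)
c=dict(np.load('w1.npz')); T=c['T']
hsv=cv2.cvtColor(c['frame'],cv2.COLOR_BGR2HSV)
m=cv2.inRange(hsv,np.array((0,150,70)),np.array((8,255,255)))|cv2.inRange(hsv,np.array((172,150,70)),np.array((180,255,255)))
cv2.imwrite('pics/w1crop.png',cv2.resize(c['frame'][200:330,230:450],None,fx=3.6,fy=3.6,interpolation=cv2.INTER_NEAREST))
ys,xs=np.nonzero(m)
o=T[:3,3];P=np.array([depthpt(c,u,v,T) for u,v in zip(xs,ys)])
ok=np.abs(P[:,2]-140)<8; print(np.histogram(P[:,2],bins=np.arange(100,160,4)))
for row in range(220,282,4):
    r=np.nonzero(m[row,250:345])[0]+250
    if len(r)==0: continue
    seg=np.split(r,np.nonzero(np.diff(r)>2)[0]+1)
    print(row,[(s[0],s[-1],atz(c,s[0]-.5,row,T,140)[:2],atz(c,s[-1]+.5,row,T,140)[:2],round(depthpt(c,s.mean(),row,T)[2])) for s in seg])
E
```

```text
(array([   0,    1,    3,    3,    0,    0,    2,    6,   34, 2324, 1121,
        111,    0,    0]), array([100, 104, 108, 112, 116, 120, 124, 128, 132, 136, 140, 144, 148,
       152, 156]))
224 [(np.int64(266), np.int64(278), array([510.9,  89.4]), array([511.9, 102. ]), 145), (np.int64(309), np.int64(319), array([514.3, 131. ]), array([515.2, 141.7]), 138)]
228 [(np.int64(266), np.int64(278), array([515.,  89.]), array([516.1, 101.6]), 144), (np.int64(308), np.int64(321), array([518.4, 129.8]), array([519.6, 143.4]), 144)]
232 [(np.int64(266), np.int64(278), array([519.2,  88.6]), array([520.3, 101.3]), 139), (np.int64(307), np.int64(320), array([522.6, 128.6]), array([523.7, 142.2]), 139)]
236 [(np.int64(266), np.int64(277), array([523.5,  88.2]), array([524.4,  99.9]), 141), (np.int64(307), np.int64(319), array([526.8, 128.3]), array([527.9, 141.1]), 141)]
240 [(np.int64(265), np.int64(277), array([527.6,  86.8]), array([528.7,  99.6]), 139), (np.int64(307), np.int64(318), array([531.1, 128.1]), array([532. , 139.9]), 141)]
244 [(np.int64(265), np.int64(277), array([531.9,  86.4
[... 703 characters left out ...]
36.8]), 141)]
264 [(np.int64(304), np.int64(316), array([557.1, 123.5]), array([558.2, 136.6]), 139)]
268 [(np.int64(307), np.int64(315), array([561.8, 126.2]), array([562.6, 135.3]), 139)]
272 [(np.int64(311), np.int64(316), array([566.7, 130. ]), array([567.2, 136.1]), 144)]
276 [(np.int64(313), np.int64(316), array([571.4, 131.8]), array([571.8, 135.9]), 138)]
280 [(np.int64(313), np.int64(315), array([576.1, 131.5]), array([576.3, 134.6]), 138), (np.int64(320), np.int64(320), array([576.6, 138.7]), array([576.7, 139.7]), 133), (np.int64(329), np.int64(329), array([577.4, 147.9]), array([577.5, 148.9]), 134), (np.int64(336), np.int64(336), array([578., 155.]), array([578.1, 156.1]), 134)]
```

View pics/w1crop.png

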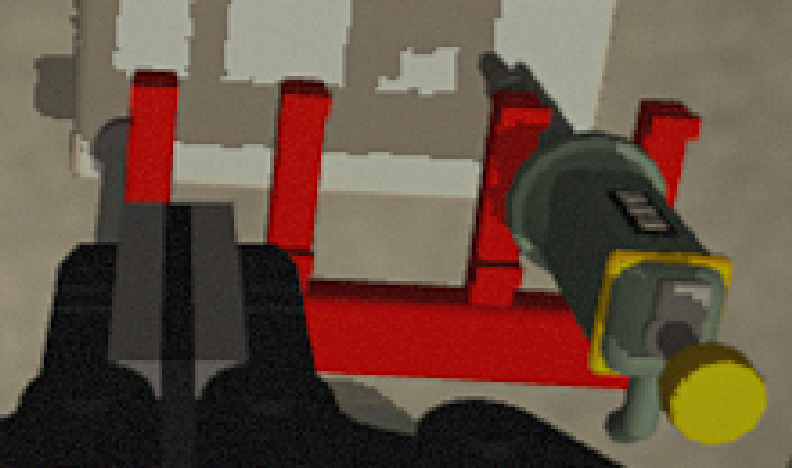

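```bash
python3 - <<'E'
from h import *
np.set_printoptions(precision=2,suppress=True)
c=dict(np.load('w1.npz')); T=c['T']
hsv=cv2.cvtColor(c['frame'],cv2.COLOR_BGR2HSV)
m=cv2.inRange(hsv,np.array((0,150,70)),np.array((8,255,255)))|cv2.inRange(hsv,np.array((172,150,70)),np.array((180,255,255)))
A=[];B=[]
for row in range(231,266):
    r=np.nonzero(m[row,255:345])[0]+255
    seg=np.split(r,np.nonzero(np.diff(r)>2)[0]+1)
    for s in seg:
        if len(s)<8: continue
        if s[-1]<290 and row<252: A.append(atz(c,s[-1]+.5,row,T,140)[:2])
        if s[0]>290: B.append(atz(c,s[0]-.5,row,T,140)[:2])
A=np.array(A);B=np.array(B)
pa=np.polyfit(A[:,0],A[:,1],1);pb=np.polyfit(B[:,0],B[:,1],1);print(pa,pb)
# brightness of front edge
v=hsv[:,:,2]; print(v[216:230,272],v[216:230,314])
for u,r in [(272,223.5),(314,225.7)]: print(atz(c,u,r,T,144))
E
```

```text
[ -0.17 191.77] [ -0.15 205.64]
[165 169 171 102  58  82  76  80 160 177 168 171 169 168] [166 165 165 168 175 130  73  64  88  62 130 170 171 168]
[509.36  95.94 144.  ]
[514.96 135.97 144.  ]
```

```bash
python3 -m crank '[{"xyz":[0,-16,-4],"rot":[0,0,0],"fingers":0},{"xyz":[0,-28,-4],"rot":[0,0,0],"fingers":0},{"xyz":[0,-28,0],"rot":[0,0,0],"fingers":0},{"xyz":[2,-28,0],"rot":[0,0,0],"fingers":0},{"xyz":[2,-28,0],"rot":[0,0,0],"fingers":0},{"xyz":[2,-28,0],"rot":[0,0,0],"fingers":0},{"xyz":[2,-28,0],"rot":[0,0,0],"fingers":0},{"xyz":[2,-28,0],"rot":[0,0,0],"fingers":0},{"xyz":[2,-28,0],"rot":[0,0,0],"fingers":0},{"xyz":[2,-28,0],"rot":[0,0,0],"fingers":0},{"xyz":[0,0,0],"rot":[0,0,0],"fingers":0},{"xyz":[0,0,0],"rot":[0,0,0],"fingers":0}]'
python3 -c "
from h import *
np.set_printoptions(precision=3,suppress=True)
delta([470,-178,330],0.08)
s,c=snap('wrist','w2.png'); np.savez('w2.npz',**c,T=wT(s,c))"
```

```text
t: 2.78
eef_pos: [428.3, -159.2, 331.3]
ee_rot: [0.041, 0.999, 0.0, 0.0]
ft_force: [-0.2, -0.2, 0.1]
finger_gap: -0.0
pos [ 428.303 -159.232  331.316] yang 0.08242914378237404 zax [ 0.  0. -1.] F [-0.206 -0.223  0.139] gap -0.0072451960807207 t 2.7833
tool shift [-43.101 -15.271   1.312]
rotz -0.0024291437823740353
```

View pics/w2.png

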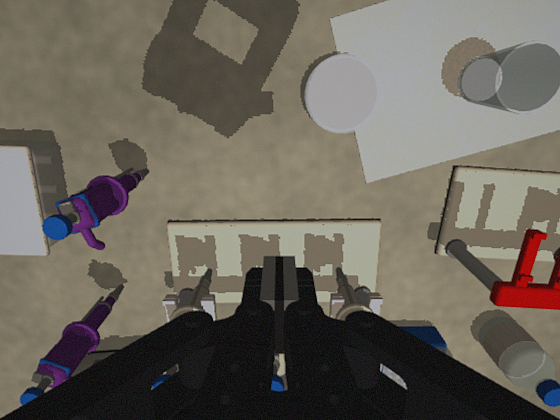

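The hand hides what lies beyond the TCP: the bench buttons sit under the fingers, and the purple look-alikes are at (57,226) and (32,395). I'll move the TCP out past the buttons so the camera is above them.

```bash
python3 -m crank '[{"xyz":[-14,-2,-1],"rot":[0,0,0],"fingers":0},{"xyz":[-25,-2,-1],"rot":[0,0,0],"fingers":0},{"xyz":[-25,0,0],"rot":[0,0,0],"fingers":0},{"xyz":[-25,0,0],"rot":[0,0,0],"fingers":0},{"xyz":[-25,0,0],"rot":[0,0,0],"fingers":0},{"xyz":[-25,0,0],"rot":[0,0,0],"fingers":0},{"xyz":[-25,0,0],"rot":[0,0,0],"fingers":0},{"xyz":[-25,0,0],"rot":[0,0,0],"fingers":0},{"xyz":[-15,0,0],"rot":[0,0,0],"fingers":0},{"xyz":[0,0,0],"rot":[0,0,0],"fingers":0},{"xyz":[0,0,0],"rot":[0,0,0],"fingers":0},{"xyz":[0,0,0],"rot":[0,0,0],"fingers":0}]'
python3 -c "
from h import *
np.set_printoptions(precision=3,suppress=True)
delta([640,-178,330],0.08)
s,c=snap('wrist','w3.png'); np.savez('w3.npz',**c,T=wT(s,c))"
```

```text
t: 3.83
eef_pos: [631.2, -178.9, 333.7]
ee_rot: [0.04, 0.999, -0.0, 0.0]
ft_force: [0.7, -0.6, -0.3]
finger_gap: 0.1
pos [ 631.159 -178.874  333.665] yang 0.08036088631065205 zax [ 0. -0. -1.] F [ 0.734 -0.572 -0.314] gap 0.12649554893766465 t 3.8333
tool shift [-8.742  1.581  3.666]
rotz -0.00036088631065205046
```

View pics/w3.png

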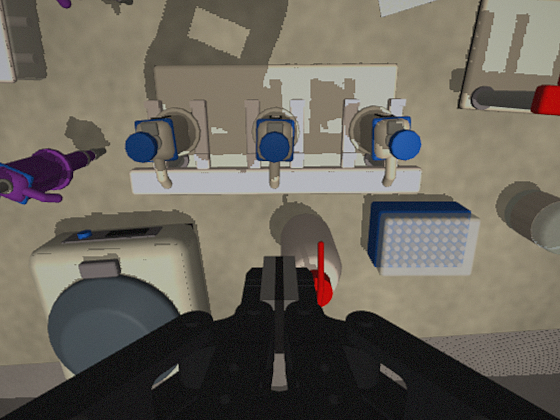

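Clear view: the three candidate buttons are at (142,146), (274,145) and (404,144), all on ivory handles with finger rests pointing away from the robot. The purple look-alike is at the left edge (15,182) and I'm leaving it alone.

```bash
python3 - <<'E'
from h import *
np.set_printoptions(precision=1,suppress=True)
c=dict(np.load('w3.npz')); T=c['T']
for ce,st,m in blobs(c,(100,130,40),(125,255,255),150):
    if 100<ce[0]<440 and ce[1]<170:
        ys,xs=np.nonzero(m)
        P=np.array([depthpt(c,u,v,T) for u,v in zip(xs,ys)])
        top=np.abs(P[:,2]-np.percentile(P[:,2],80))<4
        u,v=xs[top],ys[top]; uc,vc=(u.min()+u.max())/2,(v.min()+v.max())/2
        (cx,cy),r=cv2.minEnclosingCircle(np.stack([u,v],1).astype(np.float32))
        print(ce,(uc,vc),(cx,cy,r),'mean3d',np.median(P[top],0),atz(c,uc,vc,T,236),atz(c,cx,cy,T,236), 'wid',np.ptp(P[top],0))
cv2.imwrite('pics/w3c.png',cv2.resize(c['frame'][60:200,120:440],None,fx=2.5,fy=2.5,interpolation=cv2.INTER_CUBIC))
# stand bar edge
hsv=cv2.cvtColor(c['frame'],cv2.COLOR_BGR2HSV)
E
```

```text
[381.6 131.8] (np.float64(391.0), np.float64(138.0)) (391.0, 138.0, 27.658733367919922) mean3d [ 584.6 -102.3  202. ] [ 590.7 -100.2  236. ] [ 590.7 -100.2  236. ] wid [31.7 29.5  5.2]
[163.8 133.1] (np.float64(156.0), np.float64(139.0)) (156.0, 140.0, 27.658733367919922) mean3d [ 572.1 -256.5  201.8] [ 578.9 -256.   236. ] [ 579.6 -256.1  236. ] wid [31.9 27.9  4.2]
[404.6 144.3] (np.float64(404.5), np.float64(144.5)) (404.7916564941406, 144.13888549804688, 15.901056289672852) mean3d [595.7 -90.9 235.5] [595.8 -91.2 236. ] [595.5 -91.  236. ] wid [19.7 20.1  5.5]
[141.2 146.9] (np.float64(140.5), np.float64(146.5)) (140.22515869140625, 147.1688690185547, 15.544737815856934) mean3d [ 583.3 -267.4  235.6] [ 583.  -267.3  236. ] [ 583.5 -267.6  236. ] wid [19.8 19.3  5.3]
[273.3 147.1] (np.float64(274.0), np.float64(146.5)) (273.9591064453125, 146.97483825683594, 15.264509201049805) mean3d [ 590.3 -178.2  235.7] [ 590.2 -178.2  236. ] [ 590.5 -178.2  236. ] wid [19.7 19.2  5.1]
```

View pics/w3c.png

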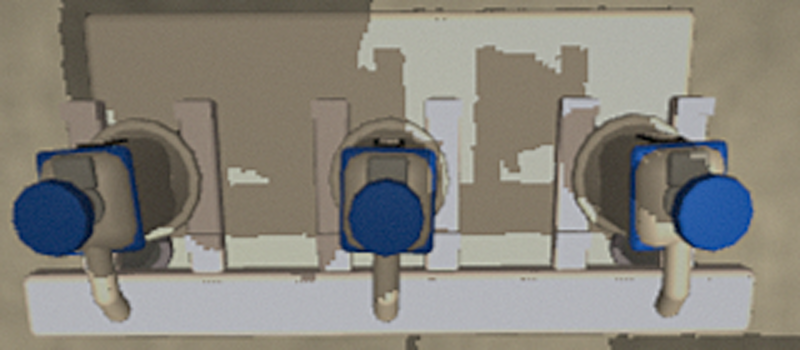

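```bash
python3 -m crank '[{"xyz":[13,-1,8],"rot":[0,0,0],"fingers":0},{"xyz":[14,-1,20],"rot":[0,0,0],"fingers":0},{"xyz":[14,0,25],"rot":[0,0,0],"fingers":0},{"xyz":[0,0,20],"rot":[0,0,0],"fingers":0},{"xyz":[0,0,8],"rot":[0,0,0],"fingers":0},{"xyz":[0,0,0],"rot":[0,0,0],"fingers":0},{"xyz":[0,0,0],"rot":[0,0,0],"fingers":0},{"xyz":[0,0,0],"rot":[0,0,0],"fingers":0}]'
python3 -c "
from h import *
np.set_printoptions(precision=3,suppress=True)
delta([590.3,-178.2,236],0.07)
s,c=snap('wrist','w4.png')"
```

```text
t: 4.55
eef_pos: [591.0, -179.0, 254.0]
ee_rot: [0.041, 0.999, -0.001, 0.001]
ft_force: [0.2, 0.1, 0.3]
finger_gap: -0.0
pos [ 590.985 -178.982  253.978] yang 0.08160961660093786 zax [ 0.002 -0.001 -1.   ] F [0.198 0.066 0.288] gap -0.019547603335749255 t 4.55
tool shift [ 0.792  0.743 17.975]
rotz -0.011609616600937858
```

View pics/w4.png

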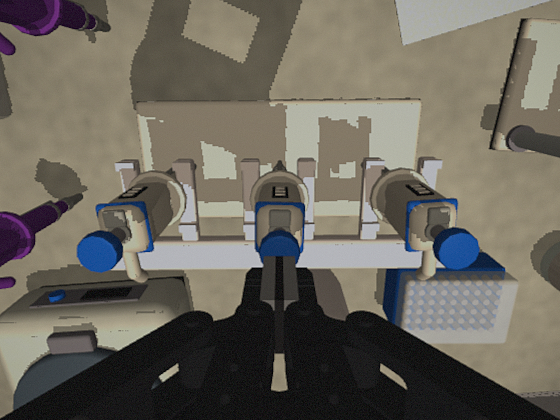

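The finger tips at (278,258) are over the middle button at (278,246). Pressing down now.

```bash
python3 -m crank '[{"xyz":[1,1,6],"rot":[0,0,0],"fingers":0},{"xyz":[0,0,8],"rot":[0,0,0],"fingers":0},{"xyz":[0,0,6],"rot":[0,0,0],"fingers":0},{"xyz":[0,0,3],"rot":[0,0,0],"fingers":0},{"xyz":[0,0,3],"rot":[0,0,0],"fingers":0},{"xyz":[0,0,0],"rot":[0,0,0],"fingers":0}]'
python3 -m crank '[{"xyz":[0,0,2],"rot":[0,0,0],"fingers":0},{"xyz":[0,0,2],"rot":[0,0,0],"fingers":0},{"xyz":[0,0,0],"rot":[0,0,0],"fingers":0}]'
```

```text
t: 5.1
eef_pos: [589.7, -177.7, 226.4]
ee_rot: [0.041, 0.999, -0.0, 0.0]
ft_force: [0.3, 1.2, 6.5]
finger_gap: 0.1
t: 5.35
eef_pos: [589.9, -177.8, 223.4]
ee_rot: [0.041, 0.999, -0.0, 0.001]
ft_force: [-1.7, 1.4, 10.0]
finger_gap: 0.1
```

```bash
python3 -m crank '[{"xyz":[0,0,1.5],"rot":[0,0,0],"fingers":0},{"xyz":[0,0,1.5],"rot":[0,0,0],"fingers":0},{"xyz":[0,0,0],"rot":[0,0,0],"fingers":0}]'
python3 -m crank '[{"xyz":[0,0,0.7],"rot":[0,0,0],"fingers":0},{"xyz":[0,0,0],"rot":[0,0,0],"fingers":0}]'
```

```text
t: 5.6
eef_pos: [590.0, -177.8, 220.9]
ee_rot: [0.041, 0.999, -0.001, 0.001]
ft_force: [-2.6, 0.9, 12.2]
finger_gap: -0.1
t: 5.77
eef_pos: [590.0, -177.9, 220.5]
ee_rot: [0.041, 0.999, -0.001, 0.002]
ft_force: [-1.1, 1.2, 12.4]
finger_gap: 0.2
```

```bash
python3 -m crank '[{"xyz":[0,0,0.7],"rot":[0,0,0],"fingers":0},{"xyz":[0,0,0],"rot":[0,0,0],"fingers":0}]'
python3 -m crank '[{"xyz":[0,0,0.7],"rot":[0,0,0],"fingers":0},{"xyz":[0,0,0],"rot":[0,0,0],"fingers":0}]'
```

```text
t: 5.93
eef_pos: [590.0, -177.9, 219.9]
ee_rot: [0.041, 0.999, -0.001, 0.002]
ft_force: [-1.6, 2.3, 12.9]
finger_gap: 0.1
t: 6.1
eef_pos: [590.1, -177.9, 219.3]
ee_rot: [0.041, 0.999, -0.001, 0.002]
ft_force: [-1.5, 1.8, 13.3]
finger_gap: -0.1
```

```bash
python3 -m crank '[{"xyz":[0,0,0.7],"rot":[0,0,0],"fingers":0},{"xyz":[0,0,0],"rot":[0,0,0],"fingers":0}]'
python3 -m crank '[{"xyz":[0,0,0.5],"rot":[0,0,0],"fingers":0},{"xyz":[0,0,0],"rot":[0,0,0],"fingers":0}]'
```

```text
t: 6.27
eef_pos: [590.2, -177.9, 219.0]
ee_rot: [0.041, 0.999, -0.001, 0.002]
ft_force: [-1.3, 1.6, 15.7]
finger_gap: -0.4
t: 6.43
eef_pos: [590.3, -177.9, 218.9]
ee_rot: [0.041, 0.999, -0.001, 0.002]
ft_force: [-1.3, 2.2, 17.9]
finger_gap: -0.1
```

```bash
python3 -m crank '[{"xyz":[0,0,1],"rot":[0,0,0],"fingers":0},{"xyz":[0,0,0],"rot":[0,0,0],"fingers":0}]'
python3 -m crank '[{"xyz":[0,0,-8],"rot":[0,0,0],"fingers":0},{"xyz":[0,0,-16],"rot":[0,0,0],"fingers":0},{"xyz":[0,0,-20],"rot":[0,0,0],"fingers":0},{"xyz":[-20,0,-20],"rot":[0,0,0],"fingers":0},{"xyz":[-20,0,-20],"rot":[0,0,0],"fingers":0},{"xyz":[0,0,-20],"rot":[0,0,0],"fingers":0},{"xyz":[0,0,0],"rot":[0,0,0],"fingers":0},{"xyz":[0,0,0],"rot":[0,0,0],"fingers":0}]'
cat >> h.py <<'E'
def buttons(c,T):
    for ce,st,m in blobs(c,(100,130,40),(125,255,255),150):
        ys,xs=np.nonzero(m)
        P=np.array([depthpt(c,u,v,T) for u,v in zip(xs,ys)])
        P=P[(P[:,0]>500)&(P[:,0]<640)]
        if len(P)<100: continue
        z=np.percentile(P[:,2],70)
        if z<212: continue
        Q=P[np.abs(P[:,2]-z)<4]; print(ce,'btn',np.median(Q,0),(Q.max(0)+Q.min(0))/2)
E
python3 -c "
from h import *
np.set_printoptions(precision=1,suppress=True)
delta([583.3,-267.4,246],0.07)
s,c=snap('wrist','w5.png'); buttons(c,wT(s,c))"
```

```text
t: 6.6
eef_pos: [590.6, -178.0, 218.9]
ee_rot: [0.041, 0.999, -0.001, 0.003]
ft_force: [-3.2, 2.1, 21.7]
finger_gap: -0.0
t: 7.27
eef_pos: [629.5, -181.1, 318.7]
ee_rot: [0.041, 0.999, -0.0, 0.0]
ft_force: [0.3, 0.4, -0.7]
finger_gap: 0.5
pos [ 629.5 -181.1  318.7] yang 0.08171337814324363 zax [ 0. -0. -1.] F [ 0.3  0.4 -0.7] gap 0.502817186060001 t 7.2667
tool shift [ 39.  -89.8  72.7]
rotz -0.011713378143243622
[277.3 149.8] btn [ 590.3 -178.2  235.6] [ 590.4 -178.1  235.6]
[415.7 150.1] btn [595.9 -91.  235.4] [596.3 -90.5 235. ]
[136.5 153. ] btn [ 583.3 -267.3  235.7] [ 583.7 -268.   235.1]
```

View pics/w5.png

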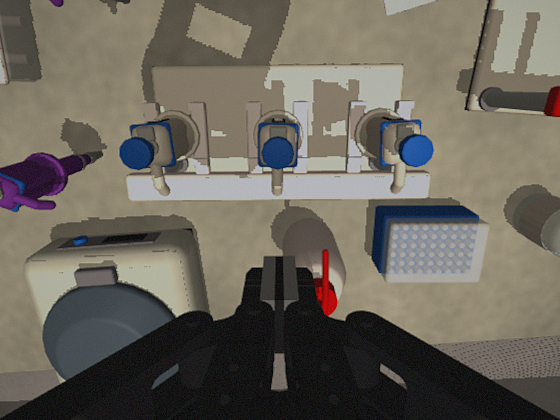

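The middle button at (277,150) came back to z=235.6, so that pipette is good. Next is the left one at (137,153).

```bash
python3 -m crank '[{"xyz":[5,-15,0],"rot":[0,0,-0.012],"fingers":0},{"xyz":[10,-25,5],"rot":[0,0,0],"fingers":0},{"xyz":[10,-25,10],"rot":[0,0,0],"fingers":0},{"xyz":[10,-20,15],"rot":[0,0,0],"fingers":0},{"xyz":[4,-6,15],"rot":[0,0,0],"fingers":0},{"xyz":[0,0,14],"rot":[0,0,0],"fingers":0},{"xyz":[0,0,8],"rot":[0,0,0],"fingers":0},{"xyz":[0,0,0],"rot":[0,0,0],"fingers":0},{"xyz":[0,0,0],"rot":[0,0,0],"fingers":0}]'
python3 -c "
from h import *
np.set_printoptions(precision=1,suppress=True)
delta([583.3,-267.4,236],0.07)"
```

```text
t: 8.07
eef_pos: [583.8, -268.6, 251.7]
ee_rot: [0.035, 0.999, 0.0, -0.0]
ft_force: [-0.2, -0.5, -0.2]
finger_gap: 0.3
pos [ 583.8 -268.6  251.7] yang 0.06933251810997798 zax [-0.  0. -1.] F [-0.2 -0.5 -0.2] gap 0.27416164753072464 t 8.0667
tool shift [ 0.6  1.2 15.7]
rotz 0.0006674818900220258
```

```bash
python3 -m crank '[{"xyz":[0.6,1.2,6],"rot":[0,0,0],"fingers":0},{"xyz":[0,0,7],"rot":[0,0,0],"fingers":0},{"xyz":[0,0,5],"rot":[0,0,0],"fingers":0},{"xyz":[0,0,4],"rot":[0,0,0],"fingers":0},{"xyz":[0,0,3],"rot":[0,0,0],"fingers":0},{"xyz":[0,0,3],"rot":[0,0,0],"fingers":0},{"xyz":[0,0,2],"rot":[0,0,0],"fingers":0},{"xyz":[0,0,0],"rot":[0,0,0],"fingers":0}]'
python3 -m crank '[{"xyz":[0,0,1],"rot":[0,0,0],"fingers":0},{"xyz":[0,0,1],"rot":[0,0,0],"fingers":0},{"xyz":[0,0,0],"rot":[0,0,0],"fingers":0}]'
```

```text
t: 8.73
eef_pos: [583.8, -267.6, 223.0]
ee_rot: [0.035, 0.999, -0.0, 0.001]
ft_force: [-0.3, 1.3, 7.4]
finger_gap: 0.2
t: 8.98
eef_pos: [583.9, -267.7, 221.6]
ee_rot: [0.035, 0.999, -0.001, 0.001]
ft_force: [-0.7, 1.9, 9.8]
finger_gap: -0.1
```

```bash
python3 -m crank '[{"xyz":[0,0,1],"rot":[0,0,0],"fingers":0},{"xyz":[0,0,1],"rot":[0,0,0],"fingers":0},{"xyz":[0,0,0],"rot":[0,0,0],"fingers":0}]'
python3 -m crank '[{"xyz":[0,0,1],"rot":[0,0,0],"fingers":0},{"xyz":[0,0,0],"rot":[0,0,0],"fingers":0}]'
```

```text
t: 9.23
eef_pos: [583.9, -267.7, 219.6]
ee_rot: [0.035, 0.999, -0.001, 0.001]
ft_force: [-1.7, 2.7, 9.7]
finger_gap: 0.2
t: 9.4
eef_pos: [584.0, -267.7, 219.0]
ee_rot: [0.035, 0.999, -0.001, 0.002]
ft_force: [-0.5, 3.2, 11.7]
finger_gap: -0.1
```

```bash
python3 -m crank '[{"xyz":[0,0,1],"rot":[0,0,0],"fingers":0},{"xyz":[0,0,0],"rot":[0,0,0],"fingers":0}]'
python3 -m crank '[{"xyz":[0,0,0.8],"rot":[0,0,0],"fingers":0},{"xyz":[0,0,0],"rot":[0,0,0],"fingers":0}]'
```

```text
t: 9.57
eef_pos: [584.2, -267.8, 218.9]
ee_rot: [0.035, 0.999, -0.001, 0.002]
ft_force: [-2.1, 3.8, 16.3]
finger_gap: -0.0
t: 9.73
eef_pos: [584.3, -267.8, 218.9]
ee_rot: [0.035, 0.999, -0.001, 0.003]
ft_force: [-1.6, 3.9, 19.0]
finger_gap: 0.0
```

At the stop (z stays at 218.9 while the force rises to 19 N). I'll release it, go up and look from a spot out past the middle.

```bash
python3 -m crank '[{"xyz":[0,0,-8],"rot":[0,0,0],"fingers":0},{"xyz":[0,0,-16],"rot":[0,0,0],"fingers":0},{"xyz":[0,0,-20],"rot":[0,0,0],"fingers":0},{"xyz":[-20,20,-20],"rot":[0,0,0],"fingers":0},{"xyz":[-20,30,-20],"rot":[0,0,0],"fingers":0},{"xyz":[0,30,-20],"rot":[0,0,0],"fingers":0},{"xyz":[0,10,0],"rot":[0,0,0],"fingers":0},{"xyz":[0,0,0],"rot":[0,0,0],"fingers":0},{"xyz":[0,0,0],"rot":[0,0,0],"fingers":0}]'
python3 -c "
from h import *
np.set_printoptions(precision=1,suppress=True)
delta([595.8,-90.9,246],0.07)
s,c=snap('wrist','w6.png'); buttons(c,wT(s,c))"
```

```text
t: 10.48
eef_pos: [629.2, -181.1, 318.0]
ee_rot: [0.035, 0.999, 0.0, -0.001]
ft_force: [0.0, -0.3, -0.9]
finger_gap: -0.0
pos [ 629.2 -181.1  318. ] yang 0.06950354198675032 zax [-0.  0. -1.] F [ 0.  -0.3 -0.9] gap -0.02910527849563792 t 10.4833
tool shift [39.5 87.7 72.1]
rotz 0.0004964580132496843
[278.3 150.7] btn [ 590.3 -178.2  235.6] [ 590.5 -178.   235.3]
[140.2 150.6] btn [ 583.4 -267.6  229.6] [ 583.6 -268.1  228.8]
[416.5 152.5] btn [595.8 -91.  235.4] [596.1 -90.6 234.8]
```

View pics/w6.png

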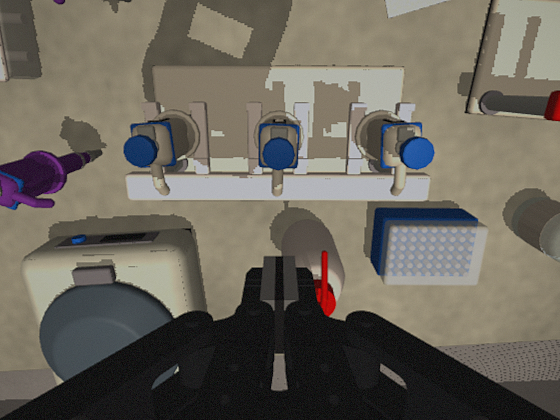

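The left pipette (button at (140,151)) stays at z=229.6, which is 6 mm low, while the other two are at 235.5. It is the faulty one. I'll grip it across y with the fingers opened to 60 mm.

```bash
python3 -m crank '[{"xyz":[5,-14,0],"rot":[0,0,0],"fingers":60},{"xyz":[10,-24,5],"rot":[0,0,0],"fingers":60},{"xyz":[10,-24,10],"rot":[0,0,0],"fingers":60},{"xyz":[10,-20,15],"rot":[0,0,0],"fingers":60},{"xyz":[5,-7,15],"rot":[0,0,0],"fingers":60},{"xyz":[0,0,8],"rot":[0,0,0],"fingers":60},{"xyz":[0,0,0],"rot":[0,0,0],"fingers":60},{"xyz":[0,0,0],"rot":[0,0,0],"fingers":60}]' 40
python3 -c "
from h import *
np.set_printoptions(precision=1,suppress=True)
delta([583.4,-267.5,168],0.07)
s,c=snap('wrist','w7.png')"
```

```text
t: 11.2
eef_pos: [583.4, -267.1, 266.2]
ee_rot: [0.035, 0.999, 0.0, -0.0]
ft_force: [-0.9, -0.4, 0.3]
finger_gap: 60.1
pos [ 583.4 -267.1  266.2] yang 0.07029272887160463 zax [-0.  0. -1.] F [-0.9 -0.4  0.3] gap 60.075075504897065 t 11.2
tool shift [-0.1 -0.4 98.2]
rotz -0.0002927288716046278
```

View pics/w7.png

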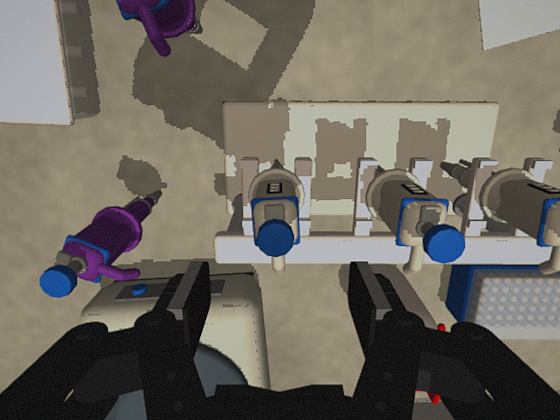

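The button at (275,237) is centred between the open fingers at (185,300) and (370,300). Descending now.

```bash
python3 -m crank '[{"xyz":[0,0,8],"rot":[0,0,0],"fingers":60},{"xyz":[0,0,16],"rot":[0,0,0],"fingers":60},{"xyz":[0,0,18],"rot":[0,0,0],"fingers":60},{"xyz":[0,0,18],"rot":[0,0,0],"fingers":60},{"xyz":[0,0,16],"rot":[0,0,0],"fingers":60},{"xyz":[0,0,12],"rot":[0,0,0],"fingers":60},{"xyz":[0,0,6],"rot":[0,0,0],"fingers":60},{"xyz":[0,0,0],"rot":[0,0,0],"fingers":60},{"xyz":[0,0,0],"rot":[0,0,0],"fingers":60}]'
```

```text
t: 12.0
eef_pos: [583.9, -266.7, 172.8]
ee_rot: [0.035, 0.999, -0.0, 0.0]
ft_force: [-0.4, -0.9, 1.0]
finger_gap: 60.1
```

```bash
python3 -c "
from h import *
np.set_printoptions(precision=1,suppress=True)
delta([583.4,-267.5,168],0.07)
s,c=snap('wrist','w8.png')"
```

```text
pos [ 583.9 -266.7  172.8] yang 0.06935895686042721 zax [ 0. -0. -1.] F [-0.4 -0.9  1. ] gap 60.11341644240663 t 12.0
tool shift [ 0.4 -0.8  4.8]
rotz 0.0006410431395727917
```

View pics/w8.png

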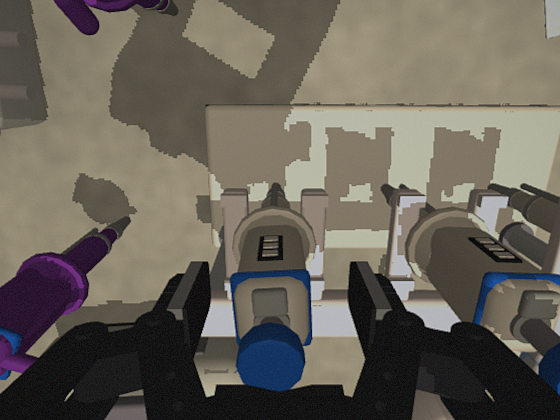

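The handle at (272,310) is centred between the fingers. I'll lower 3 mm and close.

```bash
python3 -m crank '[{"xyz":[0.4,-0.8,3],"rot":[0,0,0],"fingers":60},{"xyz":[0,0,0],"rot":[0,0,0],"fingers":40},{"xyz":[0,0,0],"rot":[0,0,0],"fingers":32},{"xyz":[0,0,0],"rot":[0,0,0],"fingers":20},{"xyz":[0,0,0],"rot":[0,0,0],"fingers":20},{"xyz":[0,0,0],"rot":[0,0,0],"fingers":20},{"xyz":[0,0,0],"rot":[0,0,0],"fingers":20}]' 40
python3 -m crank '[{"xyz":[0,0,-3],"rot":[0,0,0],"fingers":20},{"xyz":[0,0,-4],"rot":[0,0,0],"fingers":20},{"xyz":[0,0,-4],"rot":[0,0,0],"fingers":20},{"xyz":[0,0,-2],"rot":[0,0,0],"fingers":20},{"xyz":[0,0,0],"rot":[0,0,0],"fingers":20},{"xyz":[0,0,0],"rot":[0,0,0],"fingers":20}]'
python3 -c "
from h import *
np.set_printoptions(precision=1,suppress=True)
delta(None)
s,c=snap('wrist','w9.png')"
```

```text
t: 12.63
eef_pos: [583.1, -267.7, 169.6]
ee_rot: [0.035, 0.999, -0.0, 0.0]
ft_force: [-0.5, -0.7, 3.1]
finger_gap: 27.4
t: 13.13
eef_pos: [583.1, -267.5, 182.3]
ee_rot: [0.035, 0.999, -0.0, 0.0]
ft_force: [-1.1, -0.0, -1.7]
finger_gap: 27.4
pos [ 583.1 -267.5  182.3] yang 0.06978477796704216 zax [ 0. -0. -1.] F [-1.1 -0.  -1.7] gap 27.390740548266375 t 13.1333
```

View pics/w9.png

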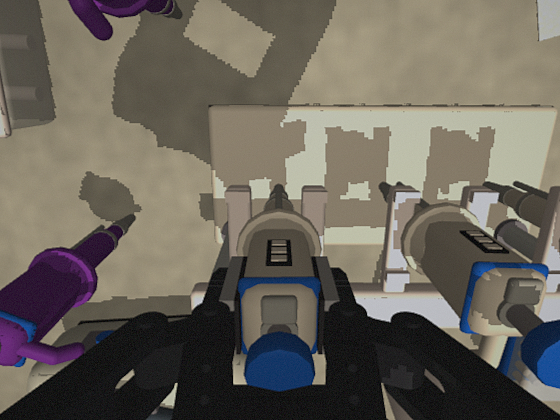

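Gripped at 27.4 mm and lifted by 13 mm, with the pipette upright between the pads at (280,290). I'll draw it out along −x, then raise it.

```bash
python3 -m crank '[{"xyz":[6,0,0],"rot":[0,0,0],"fingers":20},{"xyz":[12,0,0],"rot":[0,0,0],"fingers":20},{"xyz":[15,0,0],"rot":[0,0,0],"fingers":20},{"xyz":[15,0,0],"rot":[0,0,0],"fingers":20},{"xyz":[15,0,0],"rot":[0,0,0],"fingers":20},{"xyz":[12,0,-5],"rot":[0,0,0],"fingers":20},{"xyz":[6,0,-12],"rot":[0,0,0],"fingers":20},{"xyz":[0,6,-15],"rot":[0,0,0],"fingers":20},{"xyz":[0,12,-15],"rot":[0,0,0],"fingers":20},{"xyz":[0,12,-6],"rot":[0,0,0],"fingers":20},{"xyz":[0,6,0],"rot":[0,0,0],"fingers":20},{"xyz":[0,0,0],"rot":[0,0,0],"fingers":20}]'
python3 - <<'E'
from h import *
np.set_printoptions(precision=1,suppress=True)
delta([456,124,235],0.145)
c=dict(np.load('w1.npz')); T=c['T']
for ce,st,m in blobs(c,(24,150,60),(34,255,255),60):
    ys,xs=np.nonzero(m); P=np.array([depthpt(c,u,v,T) for u,v in zip(xs,ys)])
    Q=P[np.abs(P[:,2]-236)<4]
    if len(Q): print(ce,np.median(Q,0),(Q.max(0)+Q.min(0))/2,np.ptp(Q,axis=0))
s,c=snap('top','top1.png'); np.savez('top1.npz',**c); T=c['cam_to_world']
hsv=cv2.cvtColor(c['frame'],cv2.COLOR_BGR2HSV)
m=cv2.inRange(hsv,np.array((0,150,70)),np.array((8,255,255)))|cv2.inRange(hsv,np.array((172,150,70)),np.array((180,255,255)))
cv2.imwrite('pics/top1c.png',cv2.resize(c['frame'][190:270,180:280],None,fx=7,fy=7,interpolation=cv2.INTER_NEAREST))
for row in range(196,245,2):
    r=np.nonzero(m[row,185:265])[0]+185
    if len(r): 
        for q in np.split(r,np.nonzero(np.diff(r)>1)[0]+1): print(row,q[0],q[-1],atz(c,q[0]-.5,row,T,140)[:2],atz(c,q[-1]+.5,row,T,140)[:2])
E
```

```text
t: 14.18
eef_pos: [504.9, -224.7, 235.2]
ee_rot: [0.034, 0.999, 0.0, 0.0]
ft_force: [-0.2, -0.3, -1.2]
finger_gap: 27.1
pos [ 504.9 -224.7  235.2] yang 0.06817937400219445 zax [ 0.  0. -1.] F [-0.2 -0.3 -1.2] gap 27.071560791736832 t 14.1833
tool shift [ 72.5 344.5   0.2]
rotz 0.07682062599780554
[429.  311.2] [553.5 211.2 235.5] [554.1 211.2 235.6] [20.  19.3  3.8]
200 194 198 [614.1 241.3] [614.2 226.3]
202 193 211 [607.9 244.1] [608.3 187. ]
204 193 200 [601.7 243.8] [601.8 219.8]
204 204 224 [601.9 210.8] [602.3 147.8]
206 193 199 [595.5 243.5] [595.6 222.6]
206 204 237 [595.7 210.6] [596.4 108.6]
208 196 199 [589.4 234.3] [589.5 222.3]
208 203 251 [589.5 213.3] [590.5  66.5]
210 210 252 [583.5 192.1] [584.4  63.4]
212 210 213 [577.4 191.9] [577.5 180. ]
212 226 252 [577.7 144.1] [578.2  63.3]
214 210 212 [571.2 191.7] [571.3 182.8]
214 230 232 [571.6 131.9] [571.7 123. ]
214 240 251 [571.8 102.1] [572.1  66.2]
216 209 212 [565.1 194.5] [565.2 182.5]
216 229 232 [565.5 134.8] [565.6 122.8]
216 243 250 [565.8  92.9] [565.9  69. ]
218 210 212 [559.  191.3] [559.1 182.3]
218 229 231
[... 366 characters left out ...]
4 238.3] [540.4 232.3]
224 209 210 [540.7 193.6] [540.7 187.7]
224 228 231 [541.1 137.1] [541.1 125.2]
224 242 244 [541.3  95.4] [541.4  86.5]
226 193 196 [534.3 241. ] [534.4 229.1]
226 208 210 [534.6 196.4] [534.7 187.5]
226 228 230 [535.  136.9] [535. 128.]
226 241 244 [535.2  98.2] [535.3  86.3]
228 194 195 [528.3 237.7] [528.3 231.8]
228 207 210 [528.5 199.1] [528.6 187.2]
228 227 230 [528.9 139.7] [529.  127.8]
228 241 244 [529.2  98.1] [529.2  86.2]
230 207 209 [522.5 198.9] [522.5 190. ]
230 227 229 [522.8 139.5] [522.9 130.6]
230 241 243 [523.1  97.9] [523.2  89. ]
232 227 229 [516.8 139.4] [516.9 130.5]
232 240 243 [517.  100.8] [517.1  88.9]
234 240 242 [511.  100.6] [511.1  91.7]
```

View pics/top1c.png

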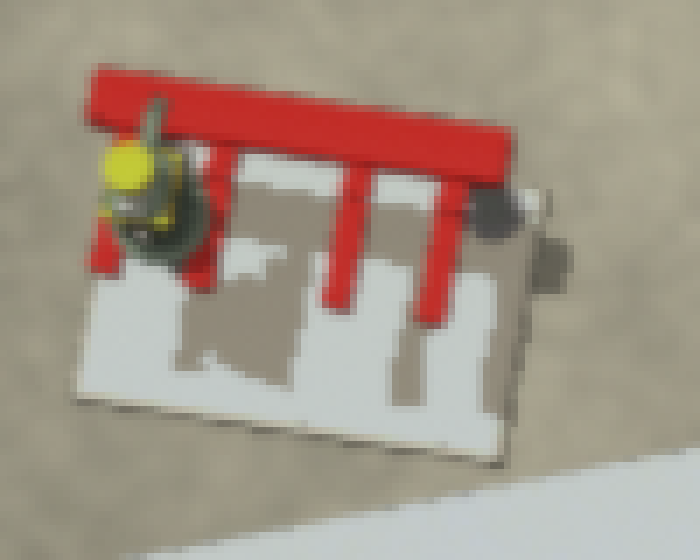

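View pics/top1.png

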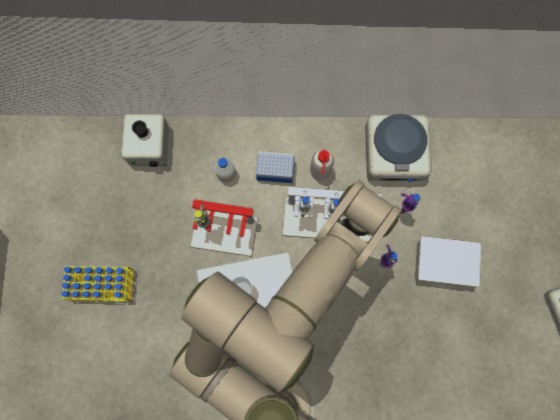

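Two views agree: the free place is at about (540, 111.6), yaw −0.14. The wrist view puts the green button at 100.4 mm from it, as it should be. Next I turn, then traverse to the standoff point in front of the fork.

```bash
python3 -m crank '[{"xyz":[0,10,0],"rot":[0,0,0.036],"fingers":20},{"xyz":[0,20,0],"rot":[0,0,0.036],"fingers":20},{"xyz":[8,28,0],"rot":[0,0,0],"fingers":20},{"xyz":[8,30,0],"rot":[0,0,0],"fingers":20},{"xyz":[8,30,0],"rot":[0,0,0],"fingers":20},{"xyz":[8,30,0],"rot":[0,0,0],"fingers":20},{"xyz":[8,30,0],"rot":[0,0,0],"fingers":20},{"xyz":[8,30,0],"rot":[0,0,0],"fingers":20},{"xyz":[8,30,0],"rot":[0,0,0],"fingers":20},{"xyz":[8,30,0],"rot":[0,0,0],"fingers":20},{"xyz":[8,28,0],"rot":[0,0,0],"fingers":20},{"xyz":[4,20,0],"rot":[0,0,0],"fingers":20}]'
python3 -m crank '[{"xyz":[0,10,0],"rot":[0,0,0],"fingers":20},{"xyz":[0,0,0],"rot":[0,0,0],"fingers":20},{"xyz":[0,0,0],"rot":[0,0,0],"fingers":20}]'
python3 -c "
from h import *
np.set_printoptions(precision=2,suppress=True)
delta([455.8,123.5,180],0.14)
s,c=snap('wrist','w10.png'); np.savez('w10.npz',**c,T=wT(s,c))
snap('scene','s10.png')"
```

```text
t: 15.23
eef_pos: [471.9, 99.6, 234.4]
ee_rot: [0.07, 0.998, 0.0, -0.001]
ft_force: [-0.2, -0.6, -0.5]
finger_gap: 27.7
t: 15.48
eef_pos: [474.3, 107.0, 234.7]
ee_rot: [0.071, 0.997, -0.0, -0.0]
ft_force: [0.2, 0.6, -1.1]
finger_gap: 27.4
pos [474.34 107.03 234.66] yang 0.14146617754021648 zax [-0. -0. -1.] F [ 0.16  0.63 -1.06] gap 27.370738619705346 t 15.4833
tool shift [20.64 13.72 54.67]
rotz -0.0014661775402164678
```

View pics/w10.png

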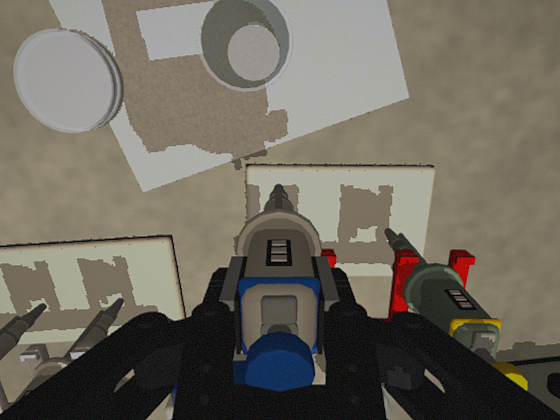

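View pics/s10.png

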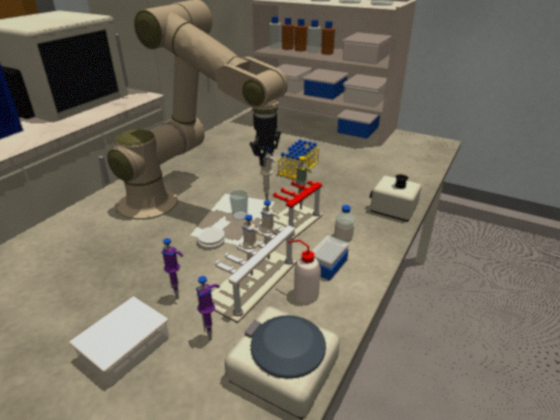

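```bash
python3 -m crank '[{"xyz":[10,6,5],"rot":[0,0,0],"fingers":20},{"xyz":[10,7,12],"rot":[0,0,0],"fingers":20},{"xyz":[0,0,15],"rot":[0,0,0],"fingers":20},{"xyz":[0,0,14],"rot":[0,0,0],"fingers":20},{"xyz":[0,0,8],"rot":[0,0,0],"fingers":20},{"xyz":[0,0,0],"rot":[0,0,0],"fingers":20},{"xyz":[0,0,0],"rot":[0,0,0],"fingers":20}]'
python3 -c "
from h import *
np.set_printoptions(precision=2,suppress=True)
delta([540,111.6,180],0.14)
s,c=snap('wrist','w11.png'); np.savez('w11.npz',**c,T=wT(s,c))"
```

```text
t: 16.17
eef_pos: [456.5, 122.7, 181.4]
ee_rot: [0.071, 0.997, -0.0, -0.0]
ft_force: [0.1, -0.6, -0.4]
finger_gap: 27.2
pos [456.47 122.7  181.39] yang 0.14282551050150358 zax [-0. -0. -1.] F [ 0.13 -0.55 -0.36] gap 27.24334028415093 t 16.1667
tool shift [-84.25   0.91   1.38]
rotz -0.002825510501503564
```

View pics/w11.png

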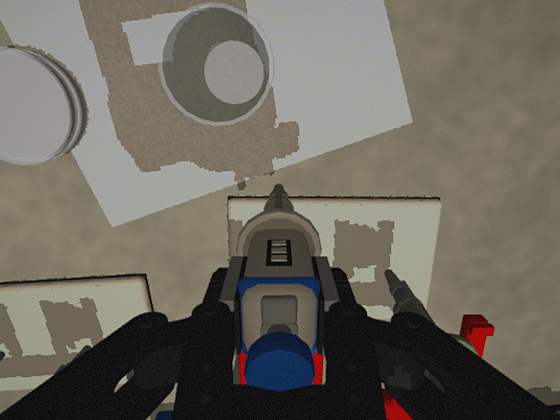

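The pipette is held straight and the red prongs lie beyond it. Inserting now.

```bash
python3 -m crank '[{"xyz":[-5,0.9,0],"rot":[0,0,0],"fingers":20},{"xyz":[-10,0,0],"rot":[0,0,0],"fingers":20},{"xyz":[-12,0,0],"rot":[0,0,0],"fingers":20},{"xyz":[-12,0,0],"rot":[0,0,0],"fingers":20},{"xyz":[-5,0,0],"rot":[0,0,0],"fingers":20},{"xyz":[0,0,0],"rot":[0,0,0],"fingers":20}]'
python3 -m crank '[{"xyz":[-8,0,0],"rot":[0,0,0],"fingers":20},{"xyz":[-12,0,0],"rot":[0,0,0],"fingers":20},{"xyz":[-12,0,0],"rot":[0,0,0],"fingers":20},{"xyz":[-8,0,0],"rot":[0,0,0],"fingers":20},{"xyz":[0,0,0],"rot":[0,0,0],"fingers":20},{"xyz":[0,0,0],"rot":[0,0,0],"fingers":20}]'
python3 -c "
from h import *
np.set_printoptions(precision=2,suppress=True)
delta([540,111.6,170],0.14)
s,c=snap('wrist','w12.png'); np.savez('w12.npz',**c,T=wT(s,c))"
```

```text
t: 16.72
eef_pos: [500.9, 117.7, 181.4]
ee_rot: [0.071, 0.997, 0.0, 0.0]
ft_force: [0.8, 0.2, -2.4]
finger_gap: 27.8
t: 17.22
eef_pos: [539.3, 112.4, 181.0]
ee_rot: [0.071, 0.997, -0.0, -0.0]
ft_force: [-0.4, -0.6, -1.5]
finger_gap: 27.5
pos [539.29 112.38 181.02] yang 0.1418882186757923 zax [-0.  0. -1.] F [-0.37 -0.59 -1.52] gap 27.463698710193214 t 17.2167
tool shift [-0.82 -0.67 11.02]
rotz -0.0018882186757922803
```

View pics/w12.png

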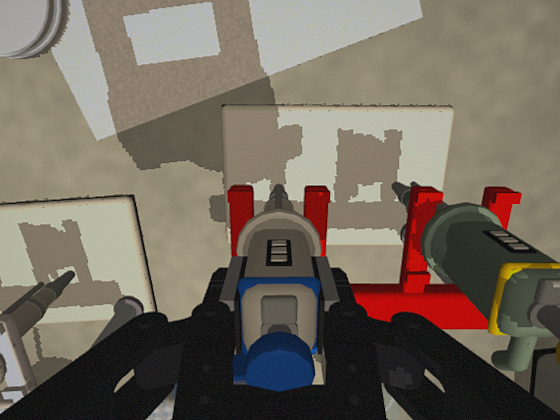

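The prongs at (241,190) and (316,190) sit around the barrel just as the bench prongs did in w9 (238 and 314 at row 187), so it is aligned in x and y. Lowering.

```bash
python3 -m crank '[{"xyz":[-0.4,-0.6,3],"rot":[0,0,0],"fingers":20},{"xyz":[0,0,3],"rot":[0,0,0],"fingers":20},{"xyz":[0,0,2.5],"rot":[0,0,0],"fingers":20},{"xyz":[0,0,0],"rot":[0,0,0],"fingers":20}]'
python3 -m crank '[{"xyz":[0,0,1.5],"rot":[0,0,0],"fingers":20},{"xyz":[0,0,0.7],"rot":[0,0,0],"fingers":20},{"xyz":[0,0,0],"rot":[0,0,0],"fingers":20},{"xyz":[0,0,0],"rot":[0,0,0],"fingers":20}]'
```

```text
t: 17.6
eef_pos: [539.3, 111.7, 172.0]
ee_rot: [0.071, 0.997, -0.0, -0.001]
ft_force: [-0.4, 0.1, -1.6]
finger_gap: 27.7
t: 17.93
eef_pos: [539.8, 111.7, 170.5]
ee_rot: [0.071, 0.997, 0.0, -0.0]
ft_force: [-0.4, 0.3, -0.9]
finger_gap: 27.5
```

```bash
python3 -m crank '[{"xyz":[0,0,0.7],"rot":[0,0,0],"fingers":20},{"xyz":[0,0,0],"rot":[0,0,0],"fingers":20},{"xyz":[0,0,0],"rot":[0,0,0],"fingers":20}]'
python3 -m crank '[{"xyz":[0,0,0.5],"rot":[0,0,0],"fingers":20},{"xyz":[0,0,0],"rot":[0,0,0],"fingers":20},{"xyz":[0,0,0],"rot":[0,0,0],"fingers":20}]'
python3 -c "
from h import *
snap('wrist','w13.png')"
```

```text
t: 18.18
eef_pos: [539.8, 111.7, 169.8]
ee_rot: [0.071, 0.997, -0.0, -0.0]
ft_force: [0.7, 0.3, -0.8]
finger_gap: 27.9
t: 18.43
eef_pos: [539.8, 111.7, 169.5]
ee_rot: [0.071, 0.997, -0.0, 0.0]
ft_force: [-0.4, 0.3, 1.1]
finger_gap: 27.5
```

View pics/w13.png

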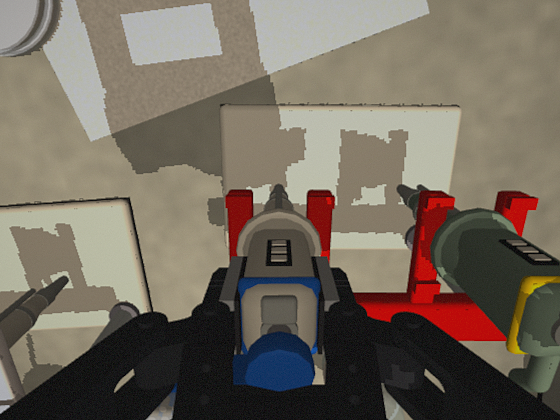

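It touched down at TCP z=169.5, which is the seated height (it would be 4 mm higher on a lip). Releasing.

```bash
python3 -m crank '[{"xyz":[0,0,0],"rot":[0,0,0],"fingers":32},{"xyz":[0,0,0],"rot":[0,0,0],"fingers":45},{"xyz":[0,0,0],"rot":[0,0,0],"fingers":60},{"xyz":[0,0,0],"rot":[0,0,0],"fingers":60},{"xyz":[0,0,-6],"rot":[0,0,0],"fingers":60},{"xyz":[0,0,-14],"rot":[0,0,0],"fingers":60},{"xyz":[0,0,-20],"rot":[0,0,0],"fingers":60},{"xyz":[0,0,-25],"rot":[0,0,0],"fingers":60},{"xyz":[0,0,-25],"rot":[0,0,0],"fingers":60},{"xyz":[0,0,-25],"rot":[0,0,0],"fingers":60},{"xyz":[-14,0,-20],"rot":[0,0,0],"fingers":60},{"xyz":[-20,0,-10],"rot":[0,0,0],"fingers":60}]'
python3 -m crank '[{"xyz":[-20,0,0],"rot":[0,0,0],"fingers":60},{"xyz":[-15,0,0],"rot":[0,0,0],"fingers":60},{"xyz":[0,0,0],"rot":[0,0,0],"fingers":60},{"xyz":[0,0,0],"rot":[0,0,0],"fingers":60},{"xyz":[0,0,0],"rot":[0,0,0],"fingers":60}]'
python3 - <<'E'
from h import *
np.set_printoptions(precision=1,suppress=True)
delta(None)
s,c=snap('wrist','w14.png'); np.savez('w14.npz',**c,T=wT(s,c)); buttons(c,wT(s,c))
T=wT(s,c)
for ce,st,m in blobs(c,(24,150,60),(34,255,255),60):
    ys,xs=np.nonzero(m); P=np.array([depthpt(c,u,v,T) for u,v in zip(xs,ys)])
    Q=P[np.abs(P[:,2]-236)<5]
    if len(Q): print('yellow',ce,np.median(Q,0),(Q.max(0)+Q.min(0))/2)
snap('scene','s14.png')
E
```

```text
t: 19.48
eef_pos: [573.6, 107.2, 318.6]
ee_rot: [0.071, 0.998, 0.0, 0.003]
ft_force: [-0.2, -0.2, -0.1]
finger_gap: 59.8
t: 19.9
eef_pos: [607.6, 102.1, 314.5]
ee_rot: [0.071, 0.997, 0.0, -0.0]
ft_force: [0.1, -0.3, -0.3]
finger_gap: 60.0
pos [607.6 102.1 314.5] yang 0.14157492492175008 zax [-0.  0. -1.] F [ 0.1 -0.3 -0.3] gap 60.005415132745604 t 19.9
[278.5 105.2] btn [540.  112.3 229.6] [540.3 112.3 229.2]
[  6.  233.9] btn [597.5 -81.6 234.8] [597.3 -83.2 234.4]
yellow [445.8 105.5] [554.2 211.  235.5] [554.3 211.3 235.3]
```

View pics/w14.png

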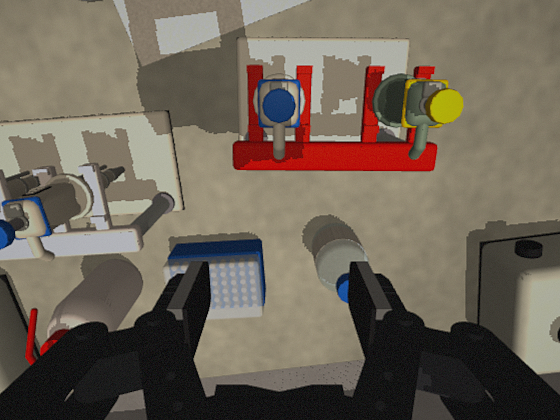

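View pics/s14.png

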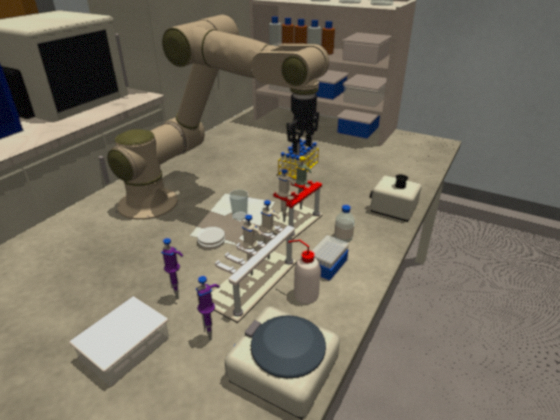

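The pipette hangs upright in the free fork, with its button at (278,105) and z=229.6. It is level with the green one, whose button is at (446,105). I'll check the other two from the top camera, then hand in.

```bash
python3 - <<'E'
from h import *
np.set_printoptions(precision=1,suppress=True)
s,c=snap('top','top2.png'); c0=dict(np.load('top0.npz'))
for q in (c0,c):
    print([ (ce.round(1), depthpt(q,*ce,q['cam_to_world'])) for ce,st,m in blobs(q,(100,130,60),(125,255,255),20) if 170<ce[0]<430 and 190<ce[1]<270])
s=ctrl.get_state(); print(s['t'],np.abs(s['qd']).max(),s['ft_force'])
E
```

```text
[(array([415.7, 196.9]), array([ 610.7, -410.6,  206.7])), (array([305.3, 199.4]), array([594. , -90.5, 234.8])), (array([336.4, 201.5]), array([ 588.8, -178.6,  233. ])), (array([368.3, 204.4]), array([ 581.1, -268.8,  232.2])), (array([393.2, 255.5]), array([ 440.3, -339.8,  202.8]))]
[(array([415.6, 196.9]), array([ 610.2, -409.8,  208.7])), (array([305.2, 199.4]), array([595. , -90.4, 230.6])), (array([336.4, 201.5]), array([ 588. , -178.3,  235.9])), (array([393.2, 255.4]), array([ 439.8, -338.8,  207.7]))]
20.05 0.0037063836669307946 [-1.   0.2 -0.2]
```

View pics/top2.png

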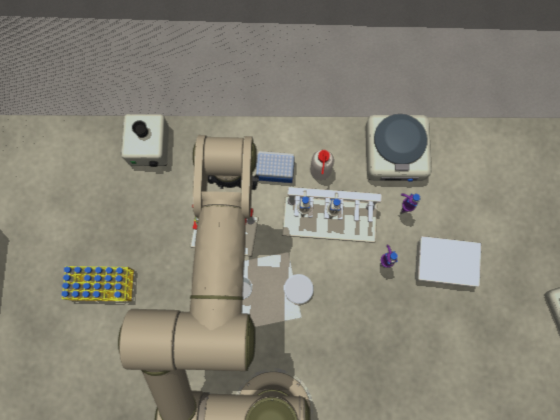

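The two good pipettes at (305,199) and (336,201) have not moved (within 0.1 px). The purple ones at (416,197) and (393,255) and the bystanders that can be seen are also unmoved. The top camera's single-pixel depth is noisy: 230.6 for the pipette I did not press, where the wrist camera gave 235.4.

```bash
python3 -c "
from workcell import ctrl; print(ctrl.sign_off())"
```

```text
the job is handed in; nothing more can be done
None
```

The faulty pipette now hangs in the free place of the red service stand, and the job was handed in at about 20 s of the 72 s allowed.

**Testing:** I pressed the middle plunger to its second stop (about 22 N) and it came back fully. The right-hand one in the robot's view (y ≈ −267) stayed 6 mm low after being pressed home (about 19 N), so that was the faulty pipette. I did not press the third plunger, because the fault was already found.

**Moving it:** I gripped the faulty pipette across the handle, lifted it over the lips and drew it out. I then set it in the free fork at about (540, 112) mm. It touched down at the expected seated height.

**Last checks:**
- **Faulty pipette:** its button is at z = 229.6 mm, still 6 mm low. It stands about 100 mm from the green pipette's button, as it should.
- **Good pipettes:** both are within 0.1 pixel of where they started in the top view.
- **Look-alikes and bystanders:** nothing in view had moved. The arm hid the beaker and the reagent bottle from the top camera in the last picture, but neither looked disturbed in the scene view.
- **Robot:** it was clear of everything and at rest.

**Disagreement:** the last top-camera depth for the third button read 230.6 mm. The wrist camera gave 235.4 mm for it earlier and 234.8 mm afterwards, at the picture's edge. I took the top reading as single-pixel noise, since that plunger was never touched.

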